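# Set drive gain to the third click and hold enable for a rover spin test

### The arm

A 6-joint arm with a two-finger parallel gripper is mounted at the origin on the work surface. World frame = base frame: x ahead of the robot, y to its left, z up, the work surface at z = 0. Lengths are in mm, angles in rad, forces in N, time in s.
With the tool pointing down it reaches from about 300 to 775 mm from the base axis. Payload 14.6 kg.
Tool frame: the origin (TCP) lies between the finger pads; the fingertips stand 8 mm ahead of it and the grasp point (between the pads) lies 11 mm behind it; y points along the fingers, x is the direction in which the jaws open and shut, and the axes are right-handed (so a half turn about y gives the same grasp; the last joint's range is limited). The gripper opens to 94 mm and grips with 3 to 60 N. Pads are 16 mm wide; open, the fingers measure 119 mm over their backs; the gripper's body (75 mm by 177 mm) begins 78 mm behind the grasp point.
Start: joints at [-1.382, 0.3, 1.521, -0, 1.321, -0.067], TCP at [139.154, -532.095, 213.446] pointing down, gripper open.
Joint ranges: [-3.03, 3.03], [-0.79, 2.21], [0.23, 2.52], [-1.04, 4.18], [0, 3.07], [-2.55, 2.55]. Speed limits (rad/s): [2.22, 2.22, 2.57, 3.14, 3.14, 3.14].

### API

Orientations are given as [roll, pitch, yaw] about the fixed x, y, z axes, in that order (R = Rz(yaw) Ry(pitch) Rx(roll)).
In Python, from cell import read_state, imaging, order gives the robot as it stands. The module is installed in compiled form; this text tells all that it offers.
- The arm moves only by the shell command python3 -m handwheel 'ROWS' [FORCE]. ROWS is JSON, a list that holds one entry, the list of rows, each a list of 7 numbers: the shift along the tool's x, y, z in mm, then the turn, a rotation vector about the tool's x, y, z in degrees, then the opening, from -1 (shut) to 1 (fully open), so that 0 is half open. A call has 1 to 5 rows; each row is the pose to reach, as a shift and turn from the pose measured when the call began, along the tool's axes at that moment; what a row does not reach only later rows make up. A row lasts 1/12 s, in which the tool goes at most 41.7 mm and 7.16 degrees, less where a joint would pass 70% of its speed; a pose out of reach is approached as far as the arm can. A call with a gripper value outside its range is refused whole. The fingers move at their own pace and stop on an object; FORCE is the grip in N (left out, the last holds). Time passes only in rows, so rows that repeat a pose let the fingers close. It gives the time, the measured TCP pose, the force and the opening at its end, in the units of the state.
- read_state(): the state, without advancing time (a new reading comes with each control period).
- imaging.camera(name): name is "scene" or "side" or "wrist"; returns (picture, depth): 480x640x3 uint8, red, green, blue; 480x640 float32, mm along the optical axis (not along the pixel's ray), 0 where there is no reading.
- imaging.get_calibration(name): a dict with "mtx" (3x3 intrinsics, pixels), "world_from_camera" (4x4, takes a point from camera to world coordinates); the wrist camera has in their place "hand_eye" (4x4, takes a point from camera to tool coordinates, whose origin is the TCP and whose axes are the tool frame's). Camera axes: x right, y down, z forward; pixel columns grow to the right and rows downward; lengths in mm; the calibration is good to about 2 mm. The wrist camera is an equidistant fisheye: a pixel r from the principal point sees the ray r / f radians off the axis. A picture is of the moment at which its call begins: read the wrist's pose just before it. get_calibration takes no time and is no camera call.
- order.sign_off(): hands the job in, once; it reports no verdict.
The state is a dict: "clock": time; "joints": joint angles; "qd": joint speeds; "effort": joint torques, N m; "eef_pos": TCP position; "eef_rot": TCP orientation; "wrist_force": force on the tool from outside, world axes, zero at the start; "moment": the same for the moment, N m; "finger_gap": finger opening in mm.
Only numpy, scipy, OpenCV 4.12 (cv2) and the standard library are available. Lean on these libraries where they do the work, as an engineer would, in place of code of your own. Each camera call takes 0.05 s, during which the arm holds its last target.

### The job

The rover is up on blocks for a wheel spin test. With the fingertips, and without pinching it, push the orange gain lever on the operator console away from its off stop until it sits in its third click (off is not counted as a click; never run it past the third), and only then press the green enable button fully down with the fingertips and finish with it held down. Leave the red emergency stop, the joystick and everything loose on and around the console alone.

Things in the scene. Friction and masses are not known exactly. Their poses are not given: they have to be found in the camera images.
- console: Operator console, fixed: dark grey case 220 (its x) by 360 mm (its y), level panel 85 mm above the table, grab rails on the short sides. Origin: centre of its underside; x from the operator's edge (robot's side) to the far edge, y left, z up. In its frame the lever slot runs along x at y +85 mm, from -40 (off) to +30. Raised screen 8 mm high at (58, -12); 22 mm toggle switches along y +152.
- gain (a joint): Gain lever along its slot, m. 0 = off stop at the robot's end; grows along the console's +x to 0.070. Clicks 14 mm apart: third at 0.042. Found at off or in the first click. The push rises at once to 6 to 8 N leaving a click and drops to nothing 7 mm on, where it snaps into the next; let go within 6 mm of a click it springs back to it. White scale bars beside the slot mark off and each click.
- gain_grip (a point): Centre of the orange T-shaped grip on top of the gain lever; moves with it. Grip 18 mm along the console's x, 36 mm along its y, 18 mm high; this point is 40 mm above the panel. Below it a 6 by 12 mm steel stalk comes up out of the slot. The panel is bare for 55 mm on the robot's side of the lever at off. Pushed slowly (20 to 50 mm/s) each click can be felt.
- enable_top (a point): Centre of the top face of the green enable button, at (-55, -45) mm in the console's frame: flat disc 36 mm across, 22 mm above the panel when up, in a 52 mm steel collar 12 mm high. Sinks straight down 6 mm on a spring (1.8 N to start, 6 N at the bottom), comes up when let go. This point moves with it.
- enable (a joint): How far the enable button is pressed, m: 0 up, 0.006 fully down.
- estop_top (a point): Top of the red emergency-stop mushroom, 40 mm diameter, 38 mm above the panel, on a yellow collar, at (-50, -140) mm in the console's frame. Not to be pressed.
- estop (a joint): How far the emergency stop is pressed, m: 0 up, 0.006 down.
- joystick_top (a point): Top of the black drive joystick, 86 mm above the panel, 30 mm diameter, at (45, -122) mm in the console's frame. Sprung; not to be moved.
- joystick (a joint): Lean of the joystick, rad: 0 upright, positive towards the console's +x.
- spacer: Loose aluminium spacer ring, 28 mm diameter, 20 mm high, standing on the console's panel between the lever and the enable button, about 60 to 80 mm from either. Origin: centre of its underside. Leave alone.
- threadlock: Loose small red bottle, 24 mm diameter, 55 mm high, standing on the panel near its far left corner. Origin: centre of its underside. Leave alone.
- wheel: Loose spare rover wheel lying flat on the table to the left, 174 mm diameter, 60 mm high. Origin: centre of its underside. Leave alone.
- battery: Loose black and yellow battery pack on the table to the left, 75 by 150 mm, 46 mm high. Origin: centre of its underside. Leave alone.
- screwdriver: Loose screwdriver with an amber handle lying on the table on the near right, 190 mm long, 26 mm thick. Origin: half-way along it, at table height. Leave alone.
- wrench: Loose steel spanner lying flat on the table to the right, 170 mm long, 8 mm thick. Origin: half-way along it, underside. Leave alone.
- tape: Loose blue roll of tape lying flat on the table on the near left, 96 mm diameter, 19 mm high. Origin: centre of its underside. Leave alone.

How it is judged:
By the outcome, as a careful person would: the job done as asked, in the order asked, and still so for the second after the job is handed in, while the arm keeps its last pose, push and grip.
It also fails if it takes over 64 s, if anything falls off the work surface, if the arm or the gripper's body presses on something with over 40 N, if the wrist force passes 120 N, or if a joint passes its speed limit or range.

## Working session

There is one attempt and no reset: what is moved stays moved. The work goes in short steps, Python scripts to look and compute and a shell command to move; the robot and the scene stay as the last step left them, time stands still between calls to the robot, and variables do not carry over. Pictures are saved under pics/ and viewed, and the job is handed in when it is done.

```bash
mkdir -p pics; ls
python3 - <<'E'
from cell import read_state, imaging, order
import cv2, numpy as np
print(read_state())
for n in ["scene","side","wrist"]:
    p,d=imaging.camera(n)
    cv2.imwrite(f"pics/a_{n}.png",p[:,:,::-1]); np.save(f"pics/a_{n}_d.npy",d); np.save(f"pics/a_{n}_p.npy",p)
    print(n,imaging.get_calibration(n))
E
```

```text
pics
{'clock': 0.0, 'joints': array([-1.38159859e+00,  3.00442338e-01,  1.52157798e+00,  5.29851247e-05,
        1.32070076e+00, -6.65891108e-02]), 'qd': array([ 0.00156842,  0.00080882, -0.00107855,  0.00064895,  0.00044893,
        0.00168558]), 'effort': array([ 1.61788084e-03, -5.31808913e+01, -3.52738202e+01,  7.08793220e-02,
        2.43961177e-02, -9.20255206e-05]), 'eef_pos': array([ 139.12228837, -531.85353736,  212.90341699]), 'eef_rot': array([-1.57067003e+00,  1.12250022e-03, -1.31502256e+00]), 'wrist_force': array([0.18273635, 0.00205044, 0.51673316]), 'moment': array([ 0.00655545, -0.01867976,  0.02795732]), 'finger_gap': 93.94915880652613}
scene {'mtx': array([[510.55533687,   0.        , 316.44561483],
       [  0.        , 510.55533687, 236.764538  ],
       [  0.        ,   0.        ,   1.        ]]), 'world_from_camera': array([[ 7.38574221e-01,  5.77672877e-01, -3.47566062e-01,
         9.50868551e+02],
       [ 6.74117864e-01, -6.26261822e-01,  3.91613630e-01,
        -5.36502303e+02],
       [ 8.55721710e-03, -5.23536223e-01, -8.51960443e-01,
         1.3796024
[... 448 characters left out ...]
+02],
       [-5.96430999e-03, -6.97037641e-01, -7.17009731e-01,
         9.93460325e+02],
       [ 0.00000000e+00,  0.00000000e+00,  0.00000000e+00,
         1.00000000e+00]])}
wrist {'mtx': array([[371.64829954,   0.        , 324.01404075],
       [  0.        , 371.64829954, 243.08068663],
       [  0.        ,   0.        ,   1.        ]]), 'hand_eye': array([[ 9.99999869e-01,  2.82413553e-04,  4.27011980e-04,
         2.11732263e+00],
       [-3.36007661e-04, -2.67244279e-01,  9.63628758e-01,
        -1.71403649e+02],
       [ 3.86258330e-04, -9.63628775e-01, -2.67244149e-01,
         7.63424640e+01],
       [ 0.00000000e+00,  0.00000000e+00,  0.00000000e+00,
         1.00000000e+00]])}
```

View images.

View pics/a_scene.png

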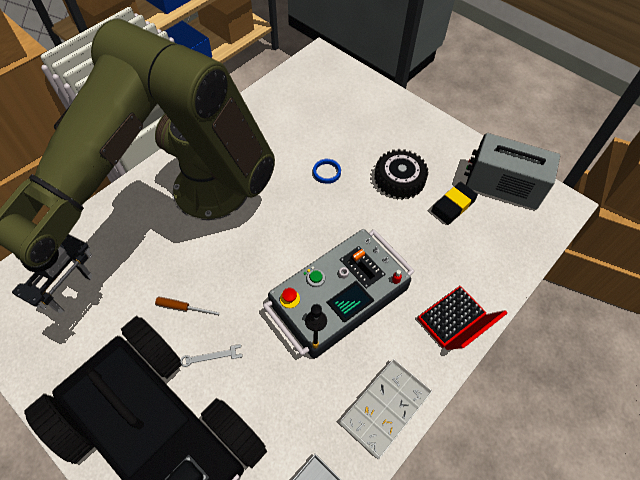

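View pics/a_side.png

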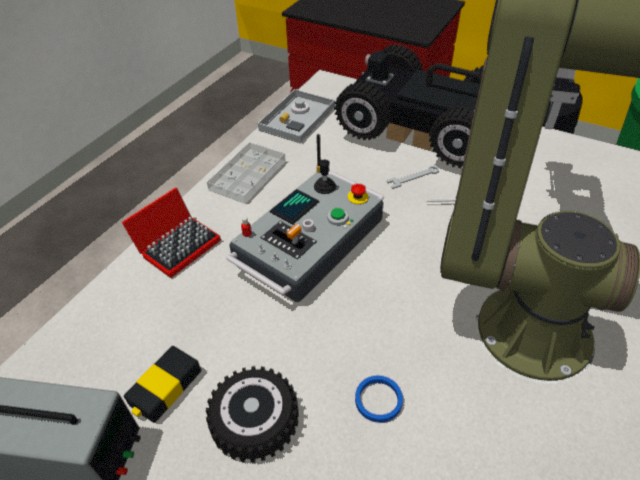

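View pics/a_wrist.png

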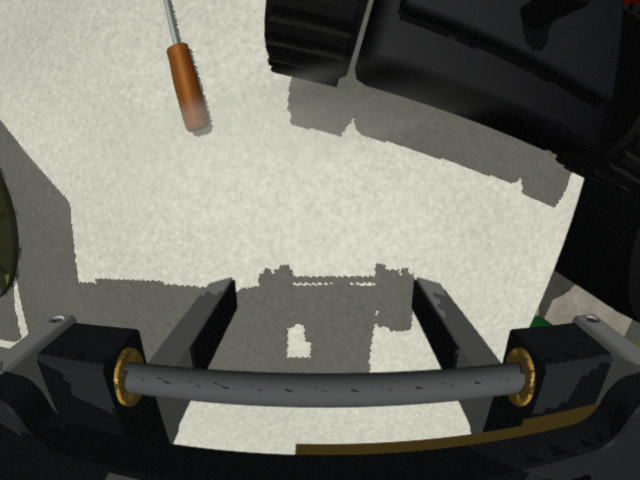

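The scene view shows the console at about (340,292): orange grip about (360,255), green button (316,277), red e-stop (289,297), joystick (316,320). In the side view the grip is at about (293,231), green (337,213) and e-stop (358,189). The wrist view shows only the screwdriver and the rover. Next I'll measure these.

```bash
cat > h.py <<'E'
import numpy as np, cv2
from cell import read_state, imaging
from scipy.spatial.transform import Rotation as Ro
C={n:imaging.get_calibration(n) for n in ["scene","side","wrist"]}
def toolT():
    s=read_state(); T=np.eye(4); T[:3,:3]=Ro.from_euler('xyz',s['eef_rot']).as_matrix(); T[:3,3]=s['eef_pos']; return T
def ray(n,u,v,T=None):
    K=C[n]['mtx']; a=np.array([(u-K[0,2])/K[0,0],(v-K[1,2])/K[1,1],1.])
    if n=='wrist':
        r=np.hypot(a[0],a[1]); d=np.array([np.sin(r)*a[0]/max(r,1e-9),np.sin(r)*a[1]/max(r,1e-9),np.cos(r)])
        M=T@C[n]['hand_eye']
    else: d=a; M=C[n]['world_from_camera']
    return M[:3,3],M[:3,:3]@d
def plane(n,u,v,z,T=None):
    o,d=ray(n,u,v,T); return o+d*(z-o[2])/d[2]
def tri(rs):
    A=np.zeros((3,3));b=np.zeros(3)
    for o,d in rs:
        d=d/np.linalg.norm(d);P=np.eye(3)-np.outer(d,d);A+=P;b+=P@o
    x=np.linalg.solve(A,b)
    return x,[np.linalg.norm((np.eye(3)-np.outer(d,d)/(d@d))@(x-o)) for o,d in rs]
def blobs(p,hlo,hhi,smin,vmin,box,amin=12):
    h=cv2.cvtColor(p,cv2.COLOR_RGB2HSV); m=cv2.inRange(h,(hlo,smin,vmin),(hhi,255,255))
    mm=np.zeros_like(m); x0,y0,x1,y1=box; mm[y0:y1,x0:x1]=m[y0:y1,x0:x1]
    n,l,s,c=cv2.connectedComponentsWithStats(mm)
    return [(int(s[i,4]),c[i].round(1).tolist(),s[i,:4].tolist()) for i in range(1,n) if s[i,4]>=amin],mm
E
python3 - <<'E'
from h import *
bx={'scene':(250,220,430,370),'side':(220,150,400,310)}
for n in bx:
    p=np.load(f"pics/a_{n}_p.npy")
    for nm,a in dict(orange=(6,16,150,90),green=(45,80,120,60),red=(0,4,150,90),yellow=(20,32,150,90)).items():
        print(n,nm,blobs(p,*a,bx[n])[0])
    x0,y0,x1,y1=bx[n]; c=p[y0:y1,x0:x1,::-1]
    cv2.imwrite(f"pics/b_{n}.png",cv2.resize(c,None,fx=4,fy=4,interpolation=cv2.INTER_CUBIC)[:600,:800] if 0 else cv2.resize(c,(720,600),interpolation=cv2.INTER_CUBIC))
E
```

```text
scene orange [(60, [358.8, 254.4], [353, 249, 12, 12])]
scene green [(108, [315.7, 275.9], [310, 271, 12, 11]), (49, [341.6, 303.6], [335, 301, 15, 8]), (71, [350.2, 306.2], [341, 301, 20, 13])]
scene red [(33, [398.0, 277.9], [394, 275, 8, 8]), (154, [289.1, 294.4], [282, 288, 15, 14]), (61, [424.2, 318.5], [418, 308, 12, 22])]
scene yellow [(143, [289.8, 301.9], [280, 293, 20, 15])]
side orange [(62, [293.9, 233.2], [287, 226, 14, 13])]
side green [(39, [296.2, 199.1], [290, 194, 14, 11]), (13, [304.8, 199.7], [301, 198, 9, 5]), (118, [337.1, 213.2], [331, 208, 13, 11])]
side red [(122, [357.8, 188.9], [351, 184, 14, 11]), (79, [245.8, 229.4], [241, 224, 10, 12])]
side yellow [(13, [318.4, 168.4], [317, 166, 3, 6]), (148, [357.3, 198.3], [348, 191, 21, 13])]
```

```bash
sleep 1; ls pics
```

```text
a_scene.png
a_scene_d.npy
a_scene_p.npy
a_side.png
a_side_d.npy
a_side_p.npy
a_wrist.png
a_wrist_d.npy
a_wrist_p.npy
b_scene.png
b_side.png
```

View pics/b_scene.png

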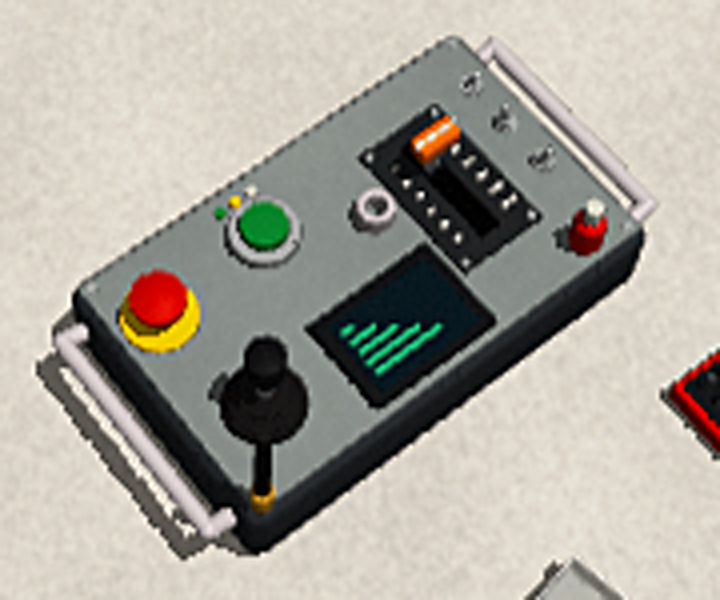

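Run:
```python
from h import *
P=dict(green=((315.7,275.9),(337.1,213.2),107),estop=((289.1,294.4),(357.8,188.9),120),grip=((358.8,254.4),(293.9,233.2),125))
R={}
for k,(a,b,z) in P.items():
    x,e=tri([ray('scene',*a),ray('side',*b)])
    A=plane('scene',*a,z);B=plane('side',*b,z)
    R[k]=(A+B)/2
    print(k,'tri',x.round(1),np.round(e,1),'scene',A.round(1),'side',B.round(1))
d=R['green']-R['estop']; print(np.linalg.norm(d[:2]), 'expect',np.hypot(5,95))
v=R['green'][:2]-R['estop'][:2]
yaw=np.arctan2(v[1],v[0])-np.arctan2(95,-5)
print('yaw',np.degrees(yaw))
c,s=np.cos(yaw),np.sin(yaw);M=np.array([[c,-s],[s,c]])
o=((R['green'][:2]-M@[-55,-45])+(R['estop'][:2]-M@[-50,-140]))/2
print('origin',o,'grip in console',M.T@(R['grip'][:2]-o),'third click grip', o+M@[2,85],'off',o+M@[-40,85])
```

```text
green tri [517.2 -45.1 102.9] [2.2 2.2] scene [516.7 -47.7 107. ] side [516.9 -39.9 107. ]
estop tri [ 506.1 -140.   114.1] [2.4 2.4] scene [ 506.  -142.9  120. ] side [ 505.1 -132.   120. ]
grip tri [566.8  80.4 122. ] [1.5 1.5] scene [566.5  78.2 125. ] side [566.3  83.7 125. ]
94.35642273127931 expect 95.13148795220224
yaw -9.874056120118677
origin [578.76319858  -8.52060154] grip in console [-27.51191603  86.02073314] third click grip [595.30962936  74.87733386] off [553.93177218  82.07962066]
```

View pics/b_side.png

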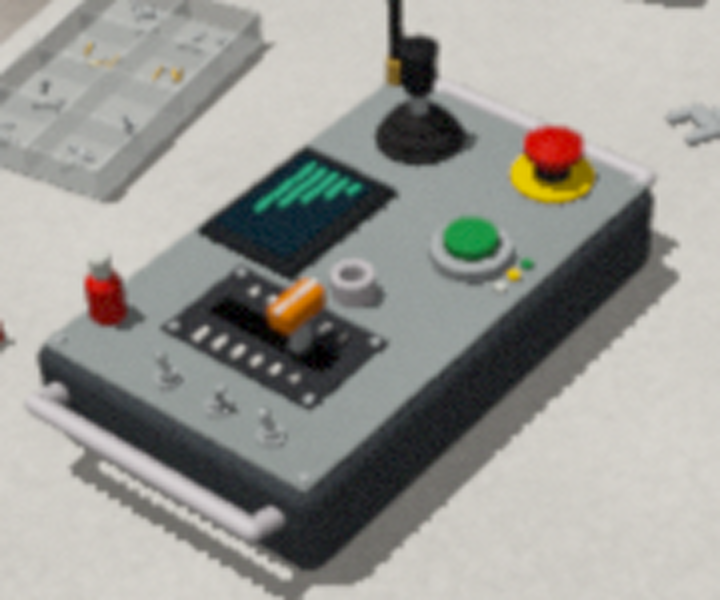

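The two views agree: the console's yaw is about −10°. The grip is at console x ≈ −27.5, which is the first click (−26), not off. I'll close the fingers and move over the robot's side of the lever for a wrist close-up.

```bash
python3 -m handwheel '[[[-29,-10,30,0,2,0,-1],[-58,-20,60,0,4,0,-1],[-87,-27,90,0,6,0,-1],[-116,-27,120,0,8,0,-1],[-145,-27,150,0,10,0,-1]]]' 20; python3 -c "
from h import *
s=read_state();print(s['joints'],s['eef_rot'])"
```

```text
clock: 0.57
eef_pos: [246.4, -354.8, 240.4]
eef_rot: [-1.571, 0.0, -1.492]
wrist_force: [0.9, -0.7, -0.7]
finger_gap: 64.5
[-1.04887541e+00  9.89246250e-03  1.79210175e+00  3.38140443e-04
  1.33978939e+00  4.42903358e-01] [-1.57058078e+00  3.13597695e-04 -1.49185619e+00]
```

```bash
python3 -m handwheel '[[[-33,0,23,0,2,0,-1],[-66,0,47,0,4,0,-1],[-99,0,71,0,6,0,-1],[-132,0,95,0,8,0,-1],[-165,0,119,0,10,0,-1]]]'
```

```text
clock: 0.98
eef_pos: [352.4, -179.0, 240.6]
eef_rot: [-1.57, 0.0, -1.668]
wrist_force: [-0.1, -0.6, 0.3]
finger_gap: 30.6
```

```bash
python3 -m handwheel '[[[-37,0,18,0,1,0,-1],[-74,0,36,0,2,0,-1],[-111,0,54,0,3,0,-1],[-148,0,72,0,4,0,-1],[-185,0,90,0,4.4,0,-1]]]'; python3 -m handwheel '[[[-35,0,18,0,0,0,-1],[-65,0,30,0,0,0,-1],[-80,0,38,0,0,0,-1],[-80,0,38,0,0,0,-1],[-80,0,38,0,0,0,-1]]]'
python3 - <<'E'
from h import *
s=read_state();print(s['joints'])
T=toolT();np.save('pics/c_T.npy',T)
p,d=imaging.camera('wrist');np.save('pics/c_p.npy',p);np.save('pics/c_d.npy',d)
cv2.imwrite('pics/c.png',p[:,:,::-1]);print(read_state()['eef_pos'],T[:3,3])
E
```

```text
clock: 1.4
eef_pos: [460.6, -1.4, 240.7]
eef_rot: [-1.57, 0.0, -1.746]
wrist_force: [1.0, -1.2, 1.2]
finger_gap: 0.9
clock: 1.82
eef_pos: [511.8, 71.2, 240.1]
eef_rot: [-1.571, -0.0, -1.744]
wrist_force: [-0.3, -0.6, 0.1]
finger_gap: 0.3
[ 6.73987775e-02  2.05509364e-01  1.57626497e+00 -1.28130945e-04
  1.36026862e+00  1.81184215e+00]
[511.60529932  70.49003659 240.38834324] [511.8256948   71.19905924 240.13174727]
```

View pics/c.png

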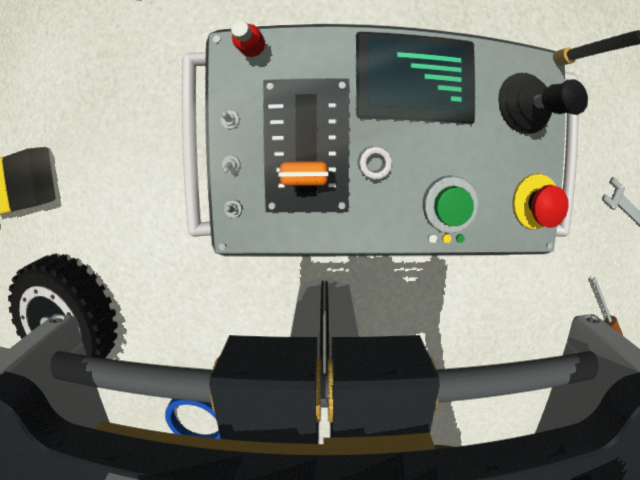

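The wrist view shows the whole console: grip at (303,173), green button (455,206), e-stop (548,206), spacer (375,163), and scale bars at rows 106 to 185 on either side of the slot. The antenna at top right is beyond the console.

Run:
```python
from h import *
T=np.load('pics/c_T.npy');p=np.load('pics/c_p.npy')
g=blobs(p,45,80,120,60,(420,170,490,235),100)[0];print(g)
r=blobs(p,0,4,150,90,(500,160,580,240),100)[0];print(r)
o=blobs(p,5,17,120,80,(260,140,350,200),50)[0];print(o)
h=cv2.cvtColor(p,cv2.COLOR_RGB2GRAY);m=np.zeros_like(h);m[92:204,266:346]=(h[92:204,266:346]>150)*255
n,l,s,c=cv2.connectedComponentsWithStats(m)
mk=[(c[i],s[i]) for i in range(1,n) if s[i,4]>5]
W=lambda u,v,z:plane('wrist',u,v,z,T)[:2]
G=W(*max(g)[1],107);
R=W(*max(r)[1],121)
v=G-R;yaw=np.arctan2(v[1],v[0])-np.arctan2(95,-5);print('G',G,'R',R,np.hypot(*v),np.degrees(yaw))
L=[];Rr=[]
for cc,ss in mk:
    w=W(*cc,85);print(cc.round(1),ss,w.round(1))
x=o and max(o)[1]; print('grip@125',W(*x,125),'@134 top',W(*x,134))
# panel corners via panel-coloured mask
crop=cv2.resize(p[70:220,255:495,::-1],(800,500),interpolation=cv2.INTER_CUBIC);cv2.imwrite('pics/c2.png',crop)
```

```text
[(1174, [453.7, 205.8], [435, 187, 38, 39])]
[(1144, [550.3, 205.7], [533, 186, 35, 42])]
[(493, [303.2, 166.1], [280, 161, 48, 11]), (405, [303.5, 180.2], [280, 176, 48, 10])]
G [517.9647021  -46.45092578] R [ 507.43070743 -138.46492614] 92.61501662952669 -9.543719779453093
[331.9 104.6] [329 103   7   4  27] [619.4  42.7]
[275.  105.7] [268 104  16   5  64] [627.6  91.4]
[331.9 120.6] [329 119   7   4  27] [605.4  45.2]
[276.4 121.5] [270 120  14   4  53] [613.4  92.7]
[331.9 136.6] [329 135   7   4  27] [591.6  47.6]
[277.4 137.5] [272 136  12   4  47] [599.4  94.4]
[278.5 153.5] [274 152  10   4  36] [585.3  96. ]
[331.9 153.4] [329 152   7   4  27] [576.9  50.1]
[301.6 172.1] [276 164  52  17 692] [565.4  79. ]
[332.1 169.2] [329 168   7   4  24] [563.2  52.3]
[280.8 185.2] [278 184   7   4  19] [557.3  99.3]
grip@125 [572.45722492  74.10956312] @134 top [572.93466207  73.52396844]
```

View pics/c2.png

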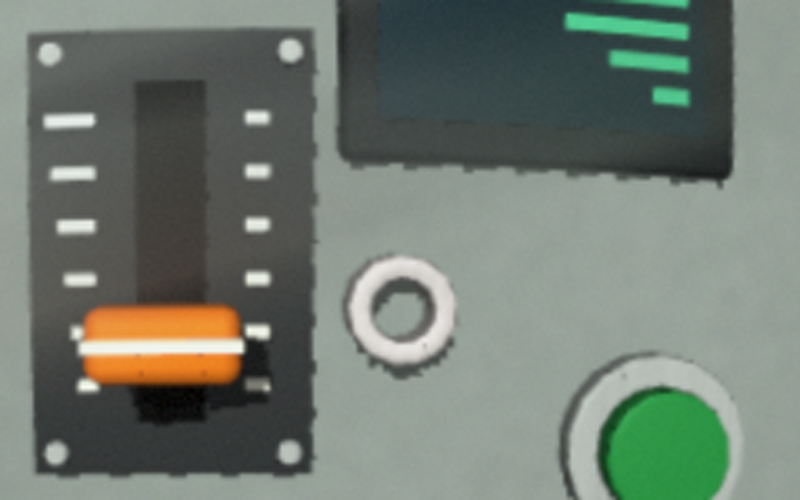

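The lever is in the first click: the wrist view puts the grip stripe level with the second bar from off, and the other two cameras agree. Two more clicks (+28 mm) are needed. The bars give a console yaw of −9.7°, so tool +z already lies along console +x. I'll descend behind the grip with about a 20 mm gap.

```bash
python3 -m handwheel '[[[-9,5,8,0,0,0,-1],[-17,20,15,0,0,0,-1],[-17,50,15,0,0,0,-1],[-17,75,15,0,0,0,-1],[-17,90,15,0,0,0,-1]]]'; python3 -m handwheel '[[[0,13,0,0,0,0,-1],[0,26,0,0,0,0,-1],[0,29,0,0,0,0,-1],[0,29,0,0,0,0,-1]]]'
python3 - <<'E'
from h import *
T=toolT();np.save('pics/d_T.npy',T);print(T[:3,3],read_state()['eef_rot'],read_state()['wrist_force'])
p,d=imaging.camera('wrist');cv2.imwrite('pics/d.png',p[:,:,::-1]);np.save('pics/d_p.npy',p)
q,_=imaging.camera('side');cv2.imwrite('pics/d_side.png',cv2.resize(q[180:300,220:380,::-1],(800,600),interpolation=cv2.INTER_CUBIC))
E
```

```text
clock: 2.28
eef_pos: [528.0, 83.4, 148.0]
eef_rot: [-1.573, -0.001, -1.747]
wrist_force: [-1.0, -0.4, 0.3]
finger_gap: 0.5
clock: 2.62
eef_pos: [527.4, 82.5, 118.7]
eef_rot: [-1.574, -0.001, -1.748]
wrist_force: [-0.9, 0.3, 0.4]
finger_gap: 0.8
[527.41028895  82.50817784 118.73436966] [-1.57442379e+00 -1.27835103e-03 -1.74803441e+00] [-0.87070063  0.25726429  0.36322214]
```

View pics/d.png

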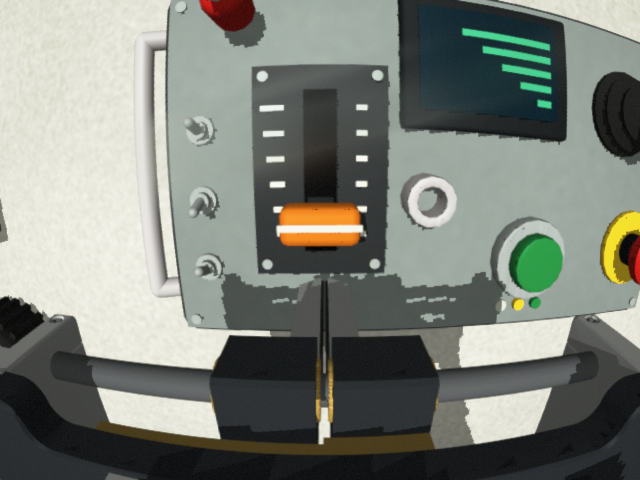

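View pics/d_side.png

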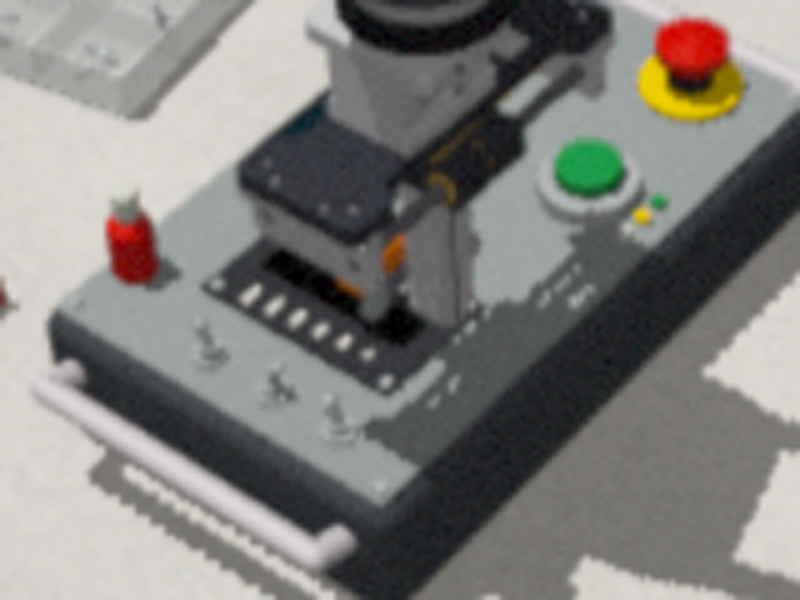

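The fingers (column 323) are behind and in line with the grip (column 320). The side view shows the closed fingers just on the robot's side of it. Next I'll compute the gap to the grip.

Run:
```python
from h import *
T=np.load('pics/d_T.npy');p=np.load('pics/d_p.npy')
Ti=np.linalg.inv(T)
f=lambda u,v,z:(Ti@np.r_[plane('wrist',u,v,z,T),1])[:3].round(1)
for nm,u,v,z in [('stripe top',320,230,134),('front top edge',320,246,128),('c1 bar',362,209.5,85),('c2',362,184,85),('c3',362,158.5,85),('c4',362,133,85),('green',538,263,107),('fingertip',324,283,111),('spacer top',433,201,105)]:
    print(nm,f(u,v,z))
```

```text
stripe top [  0.8 -15.4  40. ]
front top edge [ 0.7 -9.4 31.1]
c1 bar [23.9 33.6 40.1]
c2 [23.6 33.6 54.5]
c3 [23.4 33.5 68.7]
c4 [23.3 33.5 82.9]
green [128.3  11.8  14.4]
fingertip [2.6 7.7 6.3]
spacer top [59.  13.6 48.7]
```

Grip centre is 40 mm ahead of the TCP, matching the click-1 bar at 40.1. I expect contact at 23 mm of travel, crossings into clicks 2 and 3 at about 30 and 44, and full click 3 contact at 51, so I'd stop at about 47. I'll creep in.

```bash
cat > s.py <<'E'
from h import *
T=np.load('pics/d_T.npy');s=read_state();T2=toolT()
print('prog',((np.linalg.inv(T)@T2)[:3,3]).round(2),'F tool',(T2[:3,:3].T@s['wrist_force']).round(1))
E
python3 -m handwheel '[[[0,0,6,0,0,0,-1],[0,0,12,0,0,0,-1],[0,0,15,0,0,0,-1],[0,0,18,0,0,0,-1]]]'; python3 s.py; python3 -m handwheel '[[[0,0,2,0,0,0,-1],[0,0,4,0,0,0,-1]]]'; python3 s.py
```

```text
clock: 3.05
eef_pos: [546.6, 79.6, 120.3]
eef_rot: [-1.572, -0.0, -1.748]
wrist_force: [-0.3, -0.8, -0.8]
finger_gap: 0.4
prog [-0.53 -1.61 19.39] F tool [ 0.9  0.8 -0.1]
clock: 3.22
eef_pos: [550.6, 78.9, 120.3]
eef_rot: [-1.572, -0.001, -1.748]
wrist_force: [-7.0, 0.4, 6.0]
finger_gap: 0.4
prog [-0.56 -1.6  23.4 ] F tool [ 0.9 -6.  -7. ]
```

```bash
python3 -m handwheel '[[[0,0,2,0,0,0,-1]]]'; python3 s.py; python3 -m handwheel '[[[0,0,2,0,0,0,-1]]]'; python3 s.py
```

```text
clock: 3.3
eef_pos: [551.9, 78.7, 120.3]
eef_rot: [-1.575, -0.001, -1.748]
wrist_force: [-10.0, 1.7, 7.5]
finger_gap: 0.5
prog [-0.53 -1.65 24.83] F tool [  0.1  -7.5 -10.1]
clock: 3.38
eef_pos: [553.1, 78.5, 120.3]
eef_rot: [-1.577, -0.001, -1.747]
wrist_force: [-9.8, 0.0, 6.2]
finger_gap: 0.2
prog [-0.55 -1.68 26.02] F tool [ 1.7 -6.1 -9.7]
```

```bash
python3 -m handwheel '[[[0,0,2.5,0,0,0,-1]]]'; python3 s.py; python3 -m handwheel '[[[0,0,2.5,0,0,0,-1]]]'; python3 s.py
```

```text
clock: 3.47
eef_pos: [554.6, 78.2, 120.4]
eef_rot: [-1.58, -0.002, -1.747]
wrist_force: [-12.6, 0.8, 7.5]
finger_gap: 0.4
prog [-0.55 -1.72 27.56] F tool [  1.4  -7.4 -12.6]
clock: 3.55
eef_pos: [556.3, 77.9, 120.3]
eef_rot: [-1.583, -0.002, -1.747]
wrist_force: [-10.0, 0.9, 5.3]
finger_gap: 0.3
prog [-0.55 -1.71 29.24] F tool [  0.8  -5.2 -10.1]
```

The force is higher than the 6–8 N expected and the tool is tilting slightly. I'll look before going on.

```bash
python3 - <<'E'
from h import *
T=toolT();np.save('pics/e_T.npy',T);s=read_state();print(T[:3,3],s['wrist_force'],s['moment'])
p,d=imaging.camera('wrist');np.save('pics/e_p.npy',p);cv2.imwrite('pics/e.png',cv2.resize(p[60:300,220:420,::-1],(500,600),interpolation=cv2.INTER_CUBIC))
q,_=imaging.camera('side');cv2.imwrite('pics/e_side.png',cv2.resize(q[180:300,220:380,::-1],(800,600),interpolation=cv2.INTER_CUBIC))
E
python3 s.py
```

```text
[556.29437802  77.89838973 120.33400923] [-9.99100186  0.9400923   5.34801575] [0.20529357 1.71159142 0.00871306]
prog [-0.59 -1.66 29.99] F tool [-0.3  0.5  0.4]
```

View pics/e.png

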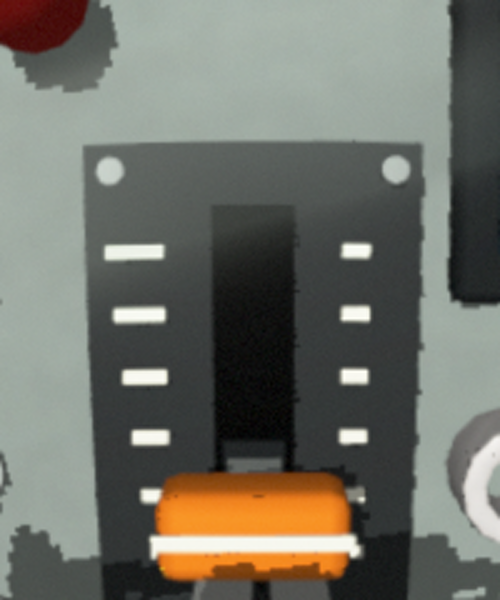

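View pics/e_side.png

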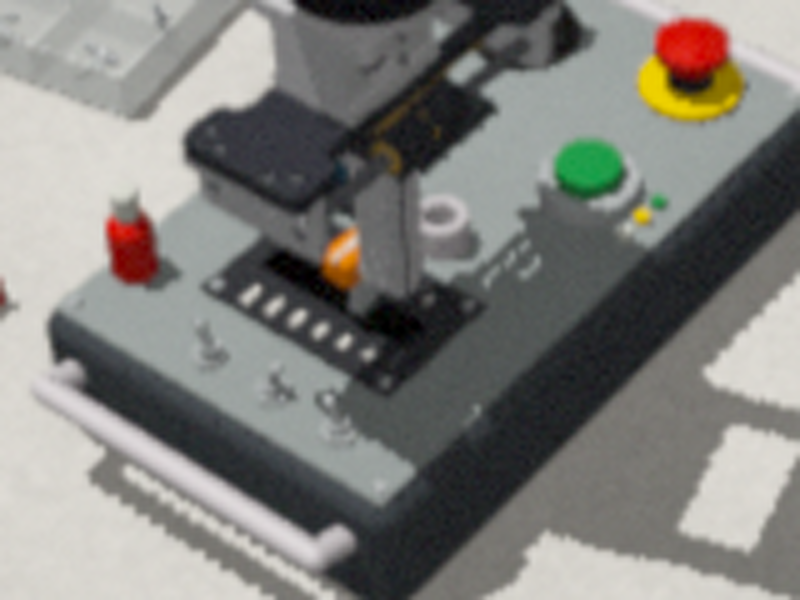

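During the camera pause the force fell to 0 with progress at 30 mm, the predicted crossing. The picture itself is from just before the snap. I'll confirm click 2.

```bash
cat > look.py <<'E'
import sys
from h import *
n=sys.argv[1];T=toolT()
p,d=imaging.camera('wrist');np.save(f'pics/{n}_p.npy',p);cv2.imwrite(f'pics/{n}.png',cv2.resize(p[60:300,220:420,::-1],(500,600),interpolation=cv2.INTER_CUBIC))
Ti=np.linalg.inv(T)
h=cv2.cvtColor(p,cv2.COLOR_RGB2HSV);
b,m=blobs(p,5,17,120,60,(250,60,400,330),30)
ys,xs=np.nonzero(m);u=(xs.min()+xs.max())/2
print('orange rows',ys.min(),ys.max(),'cols',xs.min(),xs.max())
# white stripe: bright run in column range inside the orange
g=cv2.cvtColor(p,cv2.COLOR_RGB2GRAY)[:,int(u)-10:int(u)+10].mean(1); r=np.arange(ys.min(),ys.max()+1)
r=r[g[r]>170]; print('stripe rows',r)
if len(r): print('stripe in tool',(Ti@np.r_[plane('wrist',u,r.mean(),134,T),1])[:3].round(1))
E
python3 look.py f; python3 s.py
```

```text
orange rows 248 291 cols 282 360
stripe rows [272 273 274 275 276 277 278 279 280]
stripe in tool [  1.2 -13.9  18.3]
prog [-0.6  -1.64 30.12] F tool [-0.6  0.4 -0.2]
```

View pics/f.png

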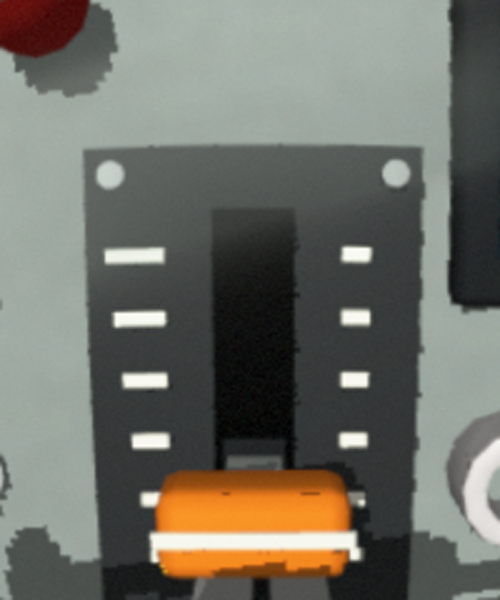

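The stripe is still 18.3 mm ahead, so the lever is balanced on the hump (about 8 mm past click 1) and hasn't snapped yet. Nudging on.

```bash
python3 -m handwheel '[[[0,0,1.7,0,0,0,-1]]]'; python3 s.py;python3 look.py g1; python3 s.py
```

```text
clock: 3.78
eef_pos: [558.9, 77.5, 120.2]
eef_rot: [-1.58, -0.002, -1.747]
wrist_force: [0.0, -0.1, -0.5]
finger_gap: 0.5
prog [-0.65 -1.62 31.85] F tool [0.1 0.5 0.1]
orange rows 246 290 cols 282 360
stripe rows [271 272 273 274 275 276 277 278]
stripe in tool [  1.2 -13.9  19. ]
prog [-0.62 -1.64 32.18] F tool [-0.3  0.2 -0.5]
```

```bash
python3 -m handwheel '[[[0,0,0,0,0,0,-1],[0,0,0,0,0,0,-1],[0,0,0,0,0,0,-1]]]'; python3 s.py;python3 look.py g2; python3 s.py
```

```text
clock: 4.08
eef_pos: [559.2, 77.5, 120.2]
eef_rot: [-1.58, -0.002, -1.747]
wrist_force: [0.8, 0.4, -0.2]
finger_gap: 0.6
prog [-0.64 -1.59 32.21] F tool [-0.5  0.2  0.7]
orange rows 240 283 cols 281 360
stripe rows [264 265 266 267 268 269 270 271]
stripe in tool [  1.  -14.   22.4]
prog [-0.63 -1.61 32.19] F tool [-0.   1.7 -0.2]
```

View pics/g2.png

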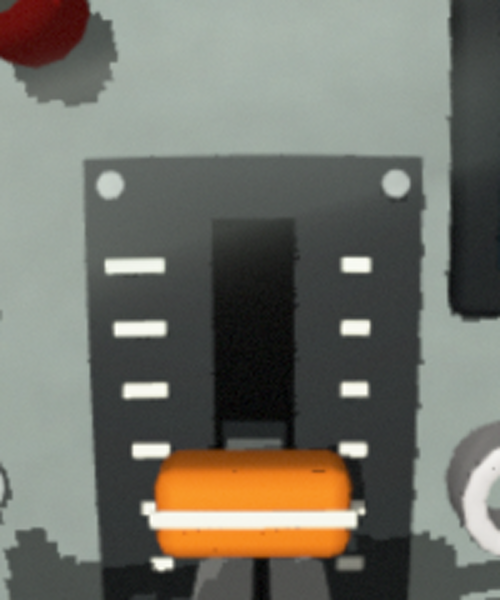

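The snap is slow but done: the lever has left the fingers and is at about 14.6 mm, so click 2. Now on to click 3: contact about 37, crossing about 44, hard stop no further than 48.

```bash
python3 -m handwheel '[[[0,0,2.2,0,0,0,-1],[0,0,4.4,0,0,0,-1]]]'; python3 s.py;  python3 -m handwheel '[[[0,0,2.5,0,0,0,-1]]]'; python3 s.py; python3 -m handwheel '[[[0,0,2.5,0,0,0,-1]]]'; python3 s.py
```

```text
clock: 4.3
eef_pos: [563.7, 76.7, 120.3]
eef_rot: [-1.58, -0.002, -1.747]
wrist_force: [-1.5, 0.3, 1.5]
finger_gap: 0.4
prog [-0.65 -1.68 36.76] F tool [-0.1 -1.5 -1.5]
clock: 4.38
eef_pos: [565.7, 76.3, 120.3]
eef_rot: [-1.582, -0.002, -1.747]
wrist_force: [-10.3, 1.4, 6.1]
finger_gap: 0.3
prog [-0.66 -1.66 38.77] F tool [  0.4  -6.  -10.4]
clock: 4.47
eef_pos: [567.6, 76.0, 120.3]
eef_rot: [-1.584, -0.002, -1.747]
wrist_force: [-12.6, 1.5, 7.5]
finger_gap: 0.4
prog [-0.68 -1.7  40.65] F tool [  0.7  -7.3 -12.7]
```

```bash
python3 -m handwheel '[[[0,0,2.3,0,0,0,-1]]]'; python3 s.py; python3 -m handwheel '[[[0,0,2,0,0,0,-1]]]'; python3 s.py; python3 -m handwheel '[[[0,0,0.5,0,0,0,-1]]]'; python3 s.py
```

```text
clock: 4.55
eef_pos: [568.9, 75.8, 120.3]
eef_rot: [-1.587, -0.002, -1.746]
wrist_force: [-7.5, 1.2, 5.6]
finger_gap: 0.8
prog [-0.71 -1.7  42.02] F tool [ 0.1 -5.4 -7.7]
clock: 4.63
eef_pos: [570.3, 75.6, 120.3]
eef_rot: [-1.59, -0.003, -1.746]
wrist_force: [-8.8, 0.7, 5.4]
finger_gap: 0.6
prog [-0.72 -1.69 43.47] F tool [ 0.9 -5.3 -8.9]
clock: 4.72
eef_pos: [570.8, 75.5, 120.3]
eef_rot: [-1.59, -0.003, -1.746]
wrist_force: [0.5, -0.4, -0.1]
finger_gap: 0.9
prog [-0.72 -1.7  43.99] F tool [0.3 0.1 0.5]
```

```bash
python3 -m handwheel '[[[0,0,0.7,0,0,0,-1],[0,0,0.7,0,0,0,-1],[0,0,0.7,0,0,0,-1],[0,0,0.7,0,0,0,-1],[0,0,0.7,0,0,0,-1]]]'; python3 s.py;python3 look.py i; python3 s.py
```

```text
clock: 5.13
eef_pos: [571.6, 75.3, 120.2]
eef_rot: [-1.59, -0.003, -1.746]
wrist_force: [-0.2, -0.2, 0.7]
finger_gap: 0.5
prog [-0.72 -1.66 44.72] F tool [ 0.2 -0.7 -0.2]
orange rows 237 280 cols 281 360
stripe rows [261 262 263 264 265 266 267 268 269]
stripe in tool [  1.  -14.2  23.6]
prog [-0.72 -1.68 44.71] F tool [ 0.2 -0.   1. ]
```

View pics/i.png

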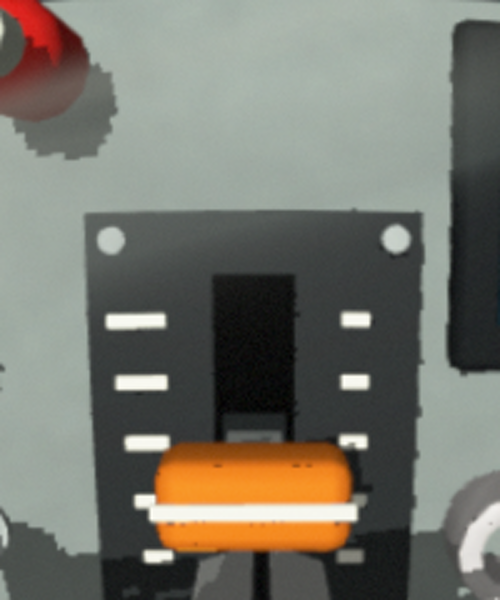

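The lever is in the third click (68.3 − 40 ≈ 28 from click 1), clear of the fingers and with zero force. Now I'll back off, rise and cross over to the button.

```bash
python3 -m handwheel '[[[0,0,-15,0.3,0,0,-1],[0,0,-31,0.6,0,0,-1],[0,-18,-31,1.1,0,0,-1],[0,-30,-31,1.1,0,0,-1],[25,-30,-31,1.1,0,0,-1]]]'; python3 -m handwheel '[[[30,0,0,0,0,0,-1],[60,0,0,0,0,0,-1],[90,0,0,0,0,0,-1],[104,0,0,0,0,0,-1],[104,0,0,0,0,0,-1]]]'
python3 - <<'E'
from h import *
T=toolT();np.save('pics/j_T.npy',T);print(T[:3,3],read_state()['eef_rot'])
p,d=imaging.camera('wrist');np.save('pics/j_p.npy',p);cv2.imwrite('pics/j.png',p[:,:,::-1])
g=blobs(p,45,80,120,60,(270,180,400,330),100)[0];print(g)
Ti=np.linalg.inv(T)
w=plane('wrist',*max(g)[1],107,T);print(w,(Ti@np.r_[w,1])[:3])
E
```

```text
clock: 5.6
eef_pos: [538.4, 58.3, 153.5]
eef_rot: [-1.567, -0.001, -1.743]
wrist_force: [0.5, -0.1, 1.2]
finger_gap: 0.4
clock: 6.02
eef_pos: [520.1, -46.5, 153.8]
eef_rot: [-1.567, -0.002, -1.746]
wrist_force: [0.4, 0.4, -0.2]
finger_gap: 0.6
[520.14480066 -46.48186738 153.80694354] [-1.56667674e+00 -1.59912080e-03 -1.74624267e+00]
[(1641, [323.5, 264.3], [297, 244, 55, 40])]
[523.09634966 -49.39088896 107.        ] [ 2.27432555 46.82430735  3.22113273]
```

View pics/j.png

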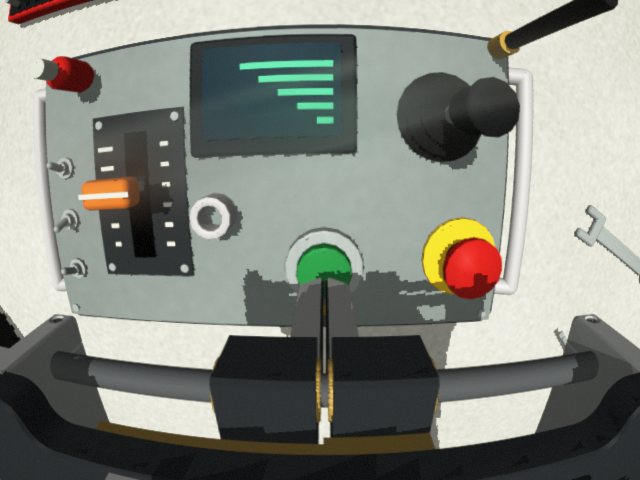

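The fingers are over the green button (disc columns 297 to 352, fingers at 324). The lever grip is at (105,194). Before pressing I'll check the lever's click and the button's far edge from this view.

```bash
python3 - <<'E'
from h import *
T=np.load('pics/j_T.npy');p=np.load('pics/j_p.npy');Ti=np.linalg.inv(T)
f=lambda u,v,z:(Ti@np.r_[plane('wrist',u,v,z,T),1])[:3].round(1)
print('disc far edge',f(324.5,244,107))
h=cv2.cvtColor(p,cv2.COLOR_RGB2GRAY);m=np.zeros_like(h);m[130:255,155:180]=(h[130:255,155:180]>150)*255
n,l,s,c=cv2.connectedComponentsWithStats(m)
for i in range(1,n):
    if s[i,4]>5:print('bar',c[i].round(1),f(*c[i],85))
b,_=blobs(p,5,17,120,60,(75,165,140,225),20);print(b)
print('stripe',f(105,196,134))
E
python3 -m handwheel '[[[0,10,0,0,0,0,-1],[0,20,0,0,0,0,-1],[0,30,0,0,0,0,-1],[0,34,0,0,0,0,-1],[0,34,0,0,0,0,-1]]]'
```

```text
disc far edge [ 2.9 46.9 16.3]
bar [163.4 142.9] [-106.6   69.    81.4]
bar [164.6 163.4] [-106.4   68.9   67.2]
bar [165.6 183.5] [-106.5   68.9   53.3]
bar [168.6 224.1] [-106.6   68.7   24.6]
bar [170.5 243.4] [-106.6   68.7   10.5]
[(1407, [111.3, 193.1], [82, 177, 58, 33])]
stripe [-125.8   19.8   52.9]
clock: 6.48
eef_pos: [520.0, -44.5, 118.1]
eef_rot: [-1.569, -0.001, -1.745]
wrist_force: [0.2, -0.4, -0.2]
finger_gap: 0.5
```

The grip stripe (52.9) lines up with the third-click bar (53.3). Now pressing.

```bash
python3 -m handwheel '[[[1.5,1,-1.5,0,0,0,-1],[1.5,3,-1.5,0,0,0,-1],[1.5,5,-1.5,0,0,0,-1]]]'; python3 -m handwheel '[[[0,2,0,0,0,0,-1]]]'; python3 -m handwheel '[[[0,2,0,0,0,0,-1]]]'
```

```text
clock: 6.73
eef_pos: [518.2, -45.6, 113.3]
eef_rot: [-1.569, -0.001, -1.745]
wrist_force: [-2.0, 0.8, 2.4]
finger_gap: 0.5
clock: 6.82
eef_pos: [518.2, -45.6, 111.5]
eef_rot: [-1.569, -0.001, -1.745]
wrist_force: [-2.8, -0.6, 4.8]
finger_gap: 0.2
clock: 6.9
eef_pos: [518.2, -45.7, 109.6]
eef_rot: [-1.569, -0.001, -1.745]
wrist_force: [-4.0, -0.2, 5.2]
finger_gap: 0.5
```

```bash
python3 -m handwheel '[[[0,2,0,0,0,0,-1]]]'; python3 -m handwheel '[[[0,2,0,0,0,0,-1]]]';  python3 -m handwheel '[[[0,0,0,0,0,0,-1]]]'
```

```text
clock: 6.98
eef_pos: [518.5, -45.7, 108.7]
eef_rot: [-1.568, -0.001, -1.745]
wrist_force: [-14.3, 2.5, 34.5]
finger_gap: 0.9
clock: 7.07
eef_pos: [518.6, -45.7, 108.7]
eef_rot: [-1.567, -0.001, -1.745]
wrist_force: [-18.0, 2.8, 37.0]
finger_gap: 0.4
clock: 7.15
eef_pos: [518.6, -45.7, 109.8]
eef_rot: [-1.567, -0.001, -1.745]
wrist_force: [-4.3, 0.5, 5.4]
finger_gap: 0.6
```

The bottom stop is at TCP z 108.7. I'll hold there with a moderate push.

```bash
python3 -m handwheel '[[[0,1.5,0,0,0,0,-1],[0,1.5,0,0,0,0,-1],[0,1.5,0,0,0,0,-1],[0,1.5,0,0,0,0,-1],[0,1.5,0,0,0,0,-1]]]'
```

```text
clock: 7.57
eef_pos: [518.7, -45.7, 109.2]
eef_rot: [-1.566, -0.001, -1.745]
wrist_force: [-5.1, 0.2, 12.2]
finger_gap: 0.4
```

```bash
python3 -m handwheel '[[[0,1.2,0,0,0,0,-1],[0,1.2,0,0,0,0,-1],[0,1.2,0,0,0,0,-1],[0,1.2,0,0,0,0,-1],[0,1.2,0,0,0,0,-1]]]'
python3 - <<'E'
from h import *
T=toolT();p,d=imaging.camera('wrist');cv2.imwrite('pics/k.png',p[:,:,::-1])
q,_=imaging.camera('side');cv2.imwrite('pics/k_side.png',cv2.resize(q[170:300,220:400,::-1],(800,578),interpolation=cv2.INTER_CUBIC))
s=read_state();print(s['clock'],s['eef_pos'],s['wrist_force'])
E
```

```text
clock: 7.98
eef_pos: [518.8, -45.7, 109.1]
eef_rot: [-1.565, -0.001, -1.745]
wrist_force: [-8.7, 0.1, 15.3]
finger_gap: 0.5
8.0833 [518.82860737 -45.73855971 109.1046386 ] [-8.11625062  1.55581328 15.79331232]
```

View pics/k.png

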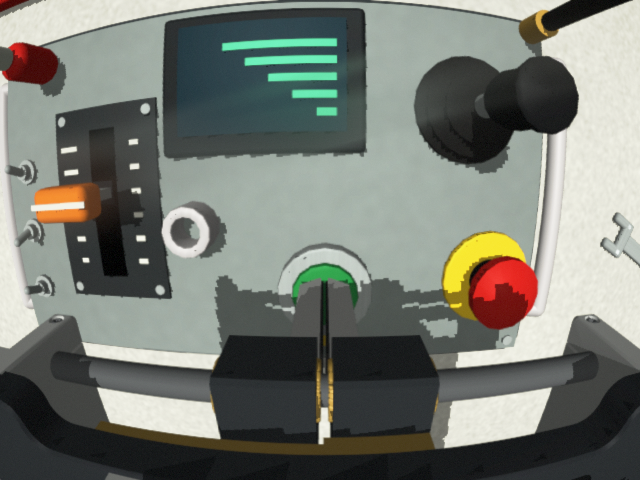

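View pics/k_side.png

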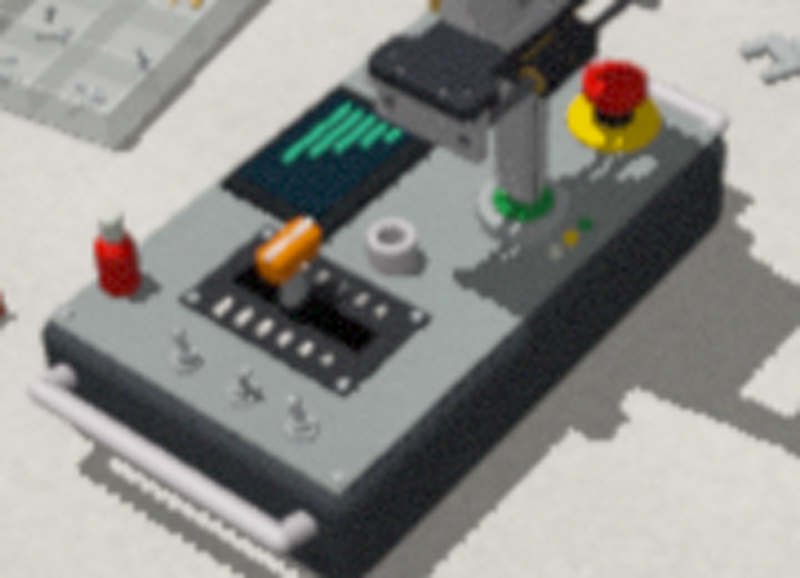

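Both views show the button down under the closed fingertips, with a steady ~15.5 N against the 6 N needed at the bottom. The lever is still in click 3, and the spacer, bottle, e-stop and joystick look undisturbed. Handing in.

```bash
python3 -c "
from cell import order,read_state
print(order.sign_off()); s=read_state();print(s['clock'],s['eef_pos'],s['wrist_force'])"
```

```text
the job is handed in; nothing more can be done
None
the job is handed in; nothing more can be done
```

The gain lever is in its third click and the green enable button is held fully down. The job was handed in at about 8.1 s on the robot's clock; no verdict came back.

- **Lever:** It started in the first click. I pushed it two clicks further with the closed fingertips, without pinching it. Before pressing the button, the grip measured 52.9 mm along the slot direction, against 53.3 mm for the third-click bar. Nothing I measured put the lever past the third click.
- **Button:** I pressed it only after that check. The arm stopped at 109.1 mm, as expected for the bottom of the 6 mm travel, and held a steady 15–16 N (6 N is needed there).
- **Surroundings:** In the last wrist and side views the spacer, bottle, emergency stop and joystick look undisturbed. I did not measure them, nor check the loose items on the table.

**Checks that disagreed:**
- The lever pushed back with up to about 12.7 N along the slot, plus 5–7 N upward, more than the stated 6–8 N. It also settled slowly into each click, so I confirmed both clicks by camera.
- The button force briefly reached about 41 N in total while I was finding its bottom stop. That was on the fingertips only, well under the 120 N wrist limit.
- The scene and side cameras differed by 5–11 mm in y on the same points, so I relied on the wrist camera for the final alignment.

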